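# Move the row of gemstones to the display tray in reverse order

### The arm

A 6-joint arm with a two-finger parallel gripper is mounted at the origin on the work surface. World frame = base frame: x ahead of the robot, y to its left, z up, the work surface at z = 0. Lengths are in mm, angles in rad, forces in N, time in s.
With the tool pointing down it reaches from about 325 to 775 mm from the base axis. Payload 9.3 kg.
Tool frame: the origin (TCP) lies on the centre line of the jaws, within the pads' length; the fingertips stand 17 mm ahead of it and the grasp point (between the pads) lies 2 mm behind it (r.tip_extent is the distance from the TCP to the fingertips, in mm); z points along the fingers, y is the line along which they close (so a half turn about z gives the same grasp; the last joint's range is limited). The gripper opens to 85 mm and grips with 20 to 120 N. Pads are 22 mm wide; open, the fingers measure 114 mm over their backs; the gripper's body (76 mm by 85 mm) begins 54 mm behind the grasp point. The pads swing forward as they close: fully open they stand 13 mm farther back than shut.
Start: joints at [-1.26, 0.259, 0.021, 1.334, 0, 1.418], TCP at [246.036, -491.898, 248.279] pointing down, gripper open.
Joint ranges: [-3.04, 3.04], [-0.91, 1.82], [-1.04, 1.36], [-1.92, 1.95], [-1.52, 1.45], [-3.14, 3.14]. Speed limits (rad/s): [2.22, 2.22, 2.79, 3.14, 3.14, 3.14].

### API

Orientations are given as a 3x3 rotation matrix whose columns are the frame's x, y, z axes.
In Python, from workcell import r gives the robot as it stands.
- The arm moves only by the tool carry_out, never from a script. Its argument "steps" is a list of rows, each an object of numbers: "tx", "ty", "tz": the shift along the world's x, y, z in mm; "wx", "wy", "wz": the turn, a rotation vector about the world's x, y, z in rad. A call has 1 to 20 rows; each row is the pose to reach, as a shift and turn from the pose commanded when the call began; what a row does not reach only later rows make up. A row lasts 1/8 s, in which the tool goes at most 62.5 mm and 10.7 degrees, less where a joint would pass 70% of its speed; a pose out of reach is approached as far as the arm can. A call with a gripper value outside its range is refused whole. "jaw" is the finger opening in mm, from 0 to 85.4, set as the call begins (left out, the last holds). The fingers move at their own pace and stop on an object; "force" is the grip in N (left out, the last holds). Time passes only in rows, so rows that repeat a pose let the fingers close. It gives the time, the measured TCP pose, the force, the opening and the grip force at its end, in the units of the state.
- r.sense(): the state, without advancing time (a new reading comes with each control period).
- r.grab_frame(name): name is "scene" or "side" or "wrist"; returns the picture (480x640x3 uint8, red, green, blue); there is no depth.
- r.calibration(name): a dict with "fx", "fy", "cx", "cy" (pixels), "R" (3x3) and "t" (3): a world point X has camera coordinates R X + t; the wrist camera has in their place "hand_eye" (4x4, takes a point from camera to tool coordinates, whose origin is the TCP and whose axes are the flange's). Camera axes: x right, y down, z forward; pixel columns grow to the right and rows downward; lengths in mm; the calibration is good to about 2 mm. A picture is of the moment at which its call begins: read the wrist's pose just before it. calibration takes no time and is no camera call.
- r.close_job(): hands the job in; it is judged then, once.
The state is a dict: "time": time; "joints": joint angles; "dq": joint speeds; "effort": joint torques, N m; "tool_pos": TCP position; "eef_rot": TCP orientation; "force": force on the tool from outside, world axes, zero at the start; "moment": the same for the moment, N m; "opening": finger opening in mm; "gripper_force": force on a finger pad.
Only numpy, scipy, OpenCV 4.12 (cv2) and the standard library are available. Lean on these libraries where they do the work, as an engineer would, in place of code of your own. Each camera call takes 0.05 s, during which the arm holds its last target. There are 200 camera calls.

### The job

Move the four gemstones on their black stands from the sorting board to the empty display tray, one in each compartment and in reverse order: the stone at the left end of the board, as the robot sees it, goes into the rightmost compartment, the next one beside that, and so on to the stone at the right end, which goes into the leftmost. Set every stand down upright on its compartment's floor, and do not drop or tip any over.

Things in the scene. Friction and masses are not known exactly. Their poses are not given: they have to be found in the camera images.
- stone_blue: Loose display stand carrying a large blue cut gemstone: an upright black cylinder 34 mm in diameter and 44 mm tall, to be gripped anywhere on it; on top a 27 mm steel collar and the blue stone, fixed to it, 58 mm tall over all; about 90 g. Origin at the centre of its underside, z up; it is round, so its yaw means nothing. It starts upright on the felt pad of its own colour.
- stone_red: Loose display stand carrying a large red cut gemstone: an upright black cylinder 34 mm in diameter and 44 mm tall, to be gripped anywhere on it; on top a 27 mm steel collar and the red stone, fixed to it, 58 mm tall over all; about 90 g. Origin at the centre of its underside, z up; it is round, so its yaw means nothing. It starts upright on the felt pad of its own colour.
- stone_green: Loose display stand carrying a large green cut gemstone: an upright black cylinder 34 mm in diameter and 44 mm tall, to be gripped anywhere on it; on top a 27 mm steel collar and the green stone, fixed to it, 58 mm tall over all; about 90 g. Origin at the centre of its underside, z up; it is round, so its yaw means nothing. It starts upright on the felt pad of its own colour.
- stone_yellow: Loose display stand carrying a large yellow cut gemstone: an upright black cylinder 34 mm in diameter and 44 mm tall, to be gripped anywhere on it; on top a 27 mm steel collar and the yellow stone, fixed to it, 58 mm tall over all; about 90 g. Origin at the centre of its underside, z up; it is round, so its yaw means nothing. It starts upright on the felt pad of its own colour.
- pad_blue: Blue felt pad fixed on the sorting board, 60 x 54 mm and 3 mm thick, origin at the centre of its underside (10 mm above the table), axes as the sorting board's; the blue stone's stand starts on it (within 4 mm of its centre). The pad stays, so it keeps showing where in the row that stone began. The order of the pads differs from start to start.
- pad_red: Red felt pad fixed on the sorting board, 60 x 54 mm and 3 mm thick, origin at the centre of its underside (10 mm above the table), axes as the sorting board's; the red stone's stand starts on it (within 4 mm of its centre). The pad stays, so it keeps showing where in the row that stone began. The order of the pads differs from start to start.
- pad_green: Green felt pad fixed on the sorting board, 60 x 54 mm and 3 mm thick, origin at the centre of its underside (10 mm above the table), axes as the sorting board's; the green stone's stand starts on it (within 4 mm of its centre). The pad stays, so it keeps showing where in the row that stone began. The order of the pads differs from start to start.
- pad_yellow: Yellow felt pad fixed on the sorting board, 60 x 54 mm and 3 mm thick, origin at the centre of its underside (10 mm above the table), axes as the sorting board's; the yellow stone's stand starts on it (within 4 mm of its centre). The pad stays, so it keeps showing where in the row that stone began. The order of the pads differs from start to start.
- sorting_board: Sorting board the stones come from: flat mid-brown board 82 x 262 x 10 mm, fixed, brass strip at each short end, on either side of the bench. Origin: centre of its underside, on the table; x across it, away from the robot; y along the row, to the robot's left; turned up to 0.25 rad. Four pads in a row at x = 0, y = 93, 31, -31, -93 mm, tops 13 mm above the table.
- display_tray: Empty display tray: pale wood, grey floors, 70 x 252 mm, fixed, on either side of the bench. Origin: centre of its underside, on the table; x across, away from the robot; y along the row, to the robot's left; turned up to 0.25 rad. Four compartments 62 (x) by 58 (y) mm inside, centres x = 0, y = 93, 31, -31, -93 mm, floors at 4 mm; walls and dividers 4 mm thick, tops at 14 mm.

How it is judged (in metres and radians):
At the end, for the whole second after the job is handed in: Each stand is upright (0.1 rad) on the floor (4 mm) of its own tray compartment, within 16 mm across and 14 mm along the row of its centre, released and at rest; the tray's order, left to right, is the reverse of that of the pads on the sorting board (((y of pad_blue in the frame of sorting_board between 0.073 and 0.113 m and y of stone_blue in the frame of display_tray between -0.107 and -0.079 m) or (y of pad_blue in the frame of sorting_board between 0.011 and 0.051 m and y of stone_blue in the frame of display_tray between -0.045 and -0.017 m) or (y of pad_blue in the frame of sorting_board between -0.051 and -0.011 m and y of stone_blue in the frame of display_tray between 0.017 and 0.045 m) or (y of pad_blue in the frame of sorting_board between -0.113 and -0.073 m and y of stone_blue in the frame of display_tray between 0.079 and 0.107 m)) and x of stone_blue in the frame of display_tray between -0.016 and 0.016 m and z of stone_blue in the frame of display_tray between 0 and 0.008 m and angle between each of stone_blue, stone_red, stone_green, stone_yellow's own z axis and vertical below 0.1 rad and linear speed of each of stone_blue, stone_red, stone_green, stone_yellow below 0.02 m/s and ((y of pad_red in the frame of sorting_board between 0.073 and 0.113 m and y of stone_red in the frame of display_tray between -0.107 and -0.079 m) or (y of pad_red in the frame of sorting_board between 0.011 and 0.051 m and y of stone_red in the frame of display_tray between -0.045 and -0.017 m) or (y of pad_red in the frame of sorting_board between -0.051 and -0.011 m and y of stone_red in the frame of display_tray between 0.017 and 0.045 m) or (y of pad_red in the frame of sorting_board between -0.113 and -0.073 m and y of stone_red in the frame of display_tray between 0.079 and 0.107 m)) and x of stone_red in the frame of display_tray between -0.016 and 0.016 m and z of stone_red in the frame of display_tray between 0 and 0.008 m and ((y of pad_green in the frame of sorting_board between 0.073 and 0.113 m and y of stone_green in the frame of display_tray between -0.107 and -0.079 m) or (y of pad_green in the frame of sorting_board between 0.011 and 0.051 m and y of stone_green in the frame of display_tray between -0.045 and -0.017 m) or (y of pad_green in the frame of sorting_board between -0.051 and -0.011 m and y of stone_green in the frame of display_tray between 0.017 and 0.045 m) or (y of pad_green in the frame of sorting_board between -0.113 and -0.073 m and y of stone_green in the frame of display_tray between 0.079 and 0.107 m)) and x of stone_green in the frame of display_tray between -0.016 and 0.016 m and z of stone_green in the frame of display_tray between 0 and 0.008 m and ((y of pad_yellow in the frame of sorting_board between 0.073 and 0.113 m and y of stone_yellow in the frame of display_tray between -0.107 and -0.079 m) or (y of pad_yellow in the frame of sorting_board between 0.011 and 0.051 m and y of stone_yellow in the frame of display_tray between -0.045 and -0.017 m) or (y of pad_yellow in the frame of sorting_board between -0.051 and -0.011 m and y of stone_yellow in the frame of display_tray between 0.017 and 0.045 m) or (y of pad_yellow in the frame of sorting_board between -0.113 and -0.073 m and y of stone_yellow in the frame of display_tray between 0.079 and 0.107 m)) and x of stone_yellow in the frame of display_tray between -0.016 and 0.016 m and z of stone_yellow in the frame of display_tray between 0 and 0.008 m); the robot touches nothing.
It fails at once if a stand is tipped over (angle between any of stone_blue, stone_red, stone_green, stone_yellow's own z axis and vertical above 0.7 rad).
It fails at once if a stand is dropped (falling free with its foot more than 50 mm above the table) ((height (world z) of stone_blue above 0.05 m and contact force between the fingers and stone_blue below 0.1 N and linear speed of stone_blue above 0.3 m/s) or (height (world z) of stone_red above 0.05 m and contact force between the fingers and stone_red below 0.1 N and linear speed of stone_red above 0.3 m/s) or (height (world z) of stone_green above 0.05 m and contact force between the fingers and stone_green below 0.1 N and linear speed of stone_green above 0.3 m/s) or (height (world z) of stone_yellow above 0.05 m and contact force between the fingers and stone_yellow below 0.1 N and linear speed of stone_yellow above 0.3 m/s)).
It also fails if it takes over 99 s, if anything falls off the work surface, if the arm or the gripper's body presses on something with over 40 N, if the wrist force passes 120 N, or if a joint passes its speed limit or range.

## Working session

There is one attempt and no reset: what is moved stays moved. The work goes in short steps, Python scripts to look and compute and a tool call to move; the robot and the scene stay as the last step left them, time stands still between calls to the robot, and variables do not carry over. Pictures are saved under pics/ and viewed, at most 14 in all, crops included, and the job is handed in when it is done.

Besides the shell and the picture viewer there is one more tool, called after ">>>" as a command line: name --argument value ..., lists and objects as JSON in quotes. carry_out: Moves the arm, as the interface text tells. Its arguments: {"type":"object","properties":{"steps":{"type":"array"},"jaw":{"type":"number"},"force":{"type":"number"}},"required":["steps"]}

```bash
mkdir -p pics; python3 - <<'E'
from workcell import r
import cv2,numpy as np
np.set_printoptions(precision=3,suppress=True)
s=r.sense();print(s['time'],s['tool_pos'],s['eef_rot'],s['opening'])
for n in("scene","side"):
    im=r.grab_frame(n);cv2.imwrite(f"pics/{n}0.png",im[:,:,::-1]);print(n,r.calibration(n))
print(r.calibration("wrist"))
E
```

```text
0.0 [ 245.961 -491.652  247.648] [[ 0.894  0.447 -0.   ]
 [ 0.447 -0.894  0.001]
 [ 0.    -0.001 -1.   ]] 85.02767357938895
scene {'fx': 497.11216978430036, 'fy': 497.11216978430036, 'cx': 319.12154305230655, 'cy': 230.0931474383603, 'R': array([[-0.591,  0.806,  0.004],
       [ 0.505,  0.375, -0.778],
       [-0.629, -0.458, -0.629]]), 't': array([ 317.269, -222.678, 1254.592])}
side {'fx': 452.27718826654296, 'fy': 452.27718826654296, 'cx': 316.24826200167706, 'cy': 239.5060021549378, 'R': array([[ 0.998, -0.055,  0.001],
       [-0.031, -0.576, -0.817],
       [ 0.046,  0.815, -0.577]]), 't': array([-513.597,   61.812,  847.329])}
{'fx': 392.6468625751019, 'fy': 392.6468625751019, 'cx': 317.89150023118617, 'cy': 234.83491059615906, 'hand_eye': array([[  -0.   ,   -0.965,   -0.262,   65.761],
       [   1.   ,   -0.001,    0.   ,    0.462],
       [  -0.   ,   -0.262,    0.965, -125.089],
       [   0.   ,    0.   ,    0.   ,    1.   ]])}
```

View pics/scene0.png

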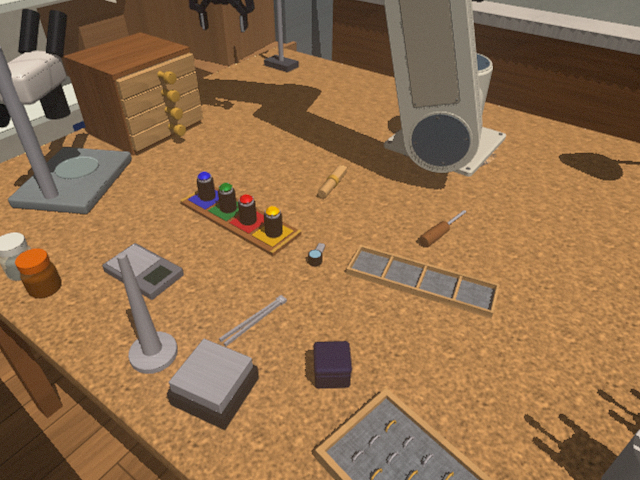

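View pics/side0.png

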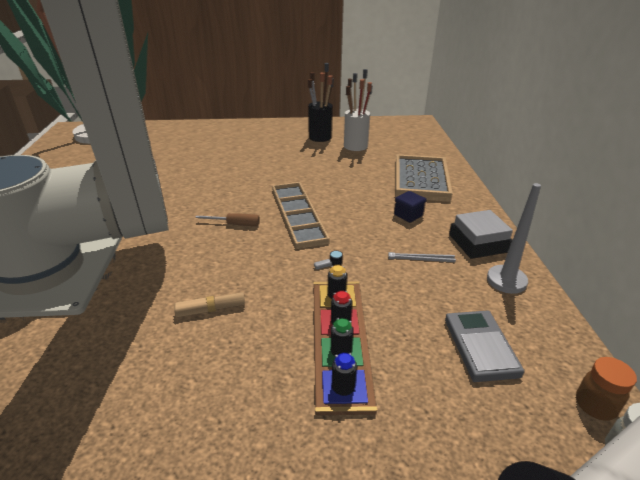

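The board is on the robot's right; its order from left to right is yellow, red, green, blue (scene gems at (272,211), (246,200), (226,188), (204,177)). The empty tray is on the left, around scene pixel (422,280). Next I triangulate the gems and compartments.

```bash
cat > h.py <<'E'
import cv2,numpy as np
from workcell import r
np.set_printoptions(precision=1,suppress=True)
COL=dict(yellow=((18,31),170),red=((175,5),150),green=((50,80),110),blue=((112,128),150))
def cmask(im,c):
    h=cv2.cvtColor(im,cv2.COLOR_RGB2HSV);(a,b),s=COL[c];H=h[...,0]
    m=((H>=a)&(H<=b)) if a<b else ((H>=a)|(H<=b))
    return (m&(h[...,1]>s)&(h[...,2]>50)).astype(np.uint8)*255
def blobs(m,amin):
    n,l,st,ce=cv2.connectedComponentsWithStats(m)
    return [(st[i,4],ce[i],st[i,:4]) for i in range(1,n) if st[i,4]>=amin]
def cam(n,s=None):
    c=r.calibration(n)
    if n!="wrist": return c,c['R'],c['t']
    T=np.eye(4);T[:3,:3]=s['eef_rot'];T[:3,3]=s['tool_pos']
    W=np.linalg.inv(T@c['hand_eye']);return c,W[:3,:3],W[:3,3]
def ray(C,p):
    c,R,t=C;d=R.T@np.array([(p[0]-c['cx'])/c['fx'],(p[1]-c['cy'])/c['fy'],1.]);return -R.T@t,d/np.linalg.norm(d)
def plane(C,p,z):
    o,d=ray(C,p);return o+d*(z-o[2])/d[2]
def tri(*L):
    A=np.zeros((3,3));b=np.zeros(3);rs=[ray(C,p) for C,p in L]
    for o,d in rs: P=np.eye(3)-np.outer(d,d);A+=P;b+=P@o
    X=np.linalg.solve(A,b);return X,max(np.linalg.norm((np.eye(3)-np.outer(d,d))@(X-o)) for o,d in rs)
E
python3 - <<'E'
from h import *
I={n:cv2.imread(f"pics/{n}0.png")[:,:,::-1].copy() for n in("scene","side")}
roi={"scene":(150,165,310,260),"side":(305,250,385,415)}
S,D=cam("scene"),cam("side")
for c in COL:
    P={}
    for n in I:
        x0,y0,x1,y1=roi[n];b=blobs(cmask(I[n],c)[y0:y1,x0:x1],25)
        b=[(a,ce+[x0,y0],st[2:]) for a,ce,st in b]
        print(c,n,[(int(a),ce,w) for a,ce,w in b])
        P[n]=min(b,key=lambda q:q[1][1])[1]
    X,e=tri((S,P["scene"]),(D,P["side"]));print("  gem",X,e)
# tray floors: low saturation grey
F={}
for n,(x0,y0,x1,y1) in {"scene":(345,240,500,315),"side":(268,180,330,250)}.items():
    h=cv2.cvtColor(I[n],cv2.COLOR_RGB2HSV)[y0:y1,x0:x1]
    b=[q for q in blobs((h[...,1]<60).astype(np.uint8)*255,60)]
    F[n]=sorted([(ce+[x0,y0]) for a,ce,st in b],key=lambda p:p[0] if n=="scene" else -p[1])
    print(n,[(int(a)) for a,ce,st in b])
for a,b in zip(F["scene"],F["side"]):
    X,e=tri((S,a),(D,b));print("floor",X,e,plane(S,a,4)[:2],plane(D,b,4)[:2])
E
```

```text
yellow scene [(102, array([271.9, 210.4]), array([13, 10], dtype=int32)), (355, array([271.6, 235.6]), array([41, 22], dtype=int32))]
yellow side []Traceback (most recent call last):
  File "<stdin>", line 11, in <module>
ValueError: min() iterable argument is empty
```

```bash
sed -i 's/yellow=((18,31),170)/yellow=((19,31),150)/' h.py; cat > m.py <<'E'
from h import *
I={n:cv2.imread(f"pics/{n}0.png")[:,:,::-1].copy() for n in("scene","side")}
roi={"scene":(150,165,310,260),"side":(305,250,385,415)}
S,D=cam("scene"),cam("side")
h=cv2.cvtColor(I["side"],cv2.COLOR_RGB2HSV);print(h[268:275:3,338],h[296,325:353:9])
for c in COL:
    P={}
    for n in I:
        x0,y0,x1,y1=roi[n];b=blobs(cmask(I[n],c)[y0:y1,x0:x1],25)
        b=[(a,ce+[x0,y0],st[2:]) for a,ce,st in b]
        print(c,n,[(int(a),ce,w) for a,ce,w in b])
        if b:P[n]=min(b,key=lambda q:q[1][1])[1]
    if len(P)==2:X,e=tri((S,P["scene"]),(D,P["side"]));print("  gem",X,e)
F={}
for n,(x0,y0,x1,y1) in {"scene":(345,240,500,315),"side":(268,180,330,250)}.items():
    h=cv2.cvtColor(I[n],cv2.COLOR_RGB2HSV)[y0:y1,x0:x1]
    b=[q for q in blobs((h[...,1]<60).astype(np.uint8)*255,60)]
    F[n]=sorted([(ce+[x0,y0]) for a,ce,st in b],key=lambda p:p[0] if n=="scene" else -p[1])
    print(n,[(int(a)) for a,ce,st in b])
for a,b in zip(F["scene"],F["side"]):
    X,e=tri((S,a),(D,b));print("floor",X,e,plane(S,a,4)[:2],plane(D,b,4)[:2])
E
python3 m.py
```

```text
[[ 21 156 232]
 [ 19 162 179]
 [ 19 162 168]] [[ 21 144 191]
 [179 189 146]
 [179 185 212]
 [ 21 144 215]]
yellow scene [(102, array([271.9, 210.5]), array([13, 10], dtype=int32)), (334, array([271.7, 235.7]), array([41, 22], dtype=int32)), (52, array([284.5, 241.5]), array([30, 23], dtype=int32))]
yellow side [(119, array([337.1, 270. ]), array([15, 12], dtype=int32))]
  gem [ 544.1 -102.1   64.7] 0.8287759238159347
red scene [(90, array([245.5, 198.7]), array([13,  9], dtype=int32)), (266, array([248.7, 223.2]), array([34, 21], dtype=int32))]
red side [(156, array([341.3, 296.6]), array([17, 14], dtype=int32)), (201, array([325.5, 320.3]), array([10, 24], dtype=int32)), (44, array([353.8, 316.8]), array([ 5, 15], dtype=int32))]
  gem [ 544.8 -167.1   64.5] 1.0909535263688181
green scene [(70, array([225.2, 186.7]), array([12,  8], dtype=int32)), (164, array([222.5, 213. ]), array([30, 14], dtype=int32))]
green side [(189, array([341.9, 324.8]), array([18, 15], dtype=int32)), (25, array([325.4, 341.5]), array([6, 7], dtype=int32)), (61, array([329.6, 358.4]), array([ 8, 15], dtype=int32))]
  gem [ 539.3 -226.6   65. ] 0.6838005547088685
blue scene [(71, array([203.6, 175.4]), array([12,  8], dtype=int32)), (158, array([202.9, 201.1]), array([30, 18], dtype=int32))]
blue side [(242, array([344.4, 360.4]), array([20, 18], dtype=int32)), (178, array([339. , 397.3]), array([25, 12], dtype=int32))]
  gem [ 536.1 -290.8   64.9] 0.7429381631327376
scene [555, 606, 648, 687]
side [220, 254, 296, 336]
floor [502.8  90.2   7.5] 0.800730937502672 [500.5  88.3] [502.4  96.2]
floor [489.7 150.4   7.3] 0.5635875585517165 [487.1 149. ] [489.4 156.3]
floor [476.6 210.8   7.4] 0.6370664109849046 [474.  209.6] [476.2 217.5]
floor [463.3 271.1   7.5] 0.7831484025287241 [460.8 270.2] [462.6 278.4]
```

Heights come out right (gems at about 65 mm). I'll go over the board first and then the tray, to refine both with the wrist camera.

>>> carry_out --steps '[{"tx": 299, "ty": 327, "tz": 0, "wz": 1.066}, {"tx": 299, "ty": 327, "tz": 0, "wz": 1.066}, {"tx": 299, "ty": 327, "tz": 0, "wz": 1.066}, {"tx": 299, "ty": 327, "tz": 0, "wz": 1.066}, {"tx": 299, "ty": 327, "tz": 0, "wz": 1.066}, {"tx": 299, "ty": 327, "tz": 0, "wz": 1.066}, {"tx": 299, "ty": 327, "tz": 0, "wz": 1.066}, {"tx": 299, "ty": 327, "tz": 0, "wz": 1.066}, {"tx": 299, "ty": 327, "tz": 0, "wz": 1.066}, {"tx": 299, "ty": 327, "tz": 0, "wz": 1.066}, {"tx": 299, "ty": 327, "tz": 0, "wz": 1.066}, {"tx": 299, "ty": 327, "tz": 0, "wz": 1.066}]'

```text
invalid input at $.steps[0]: expected keys tx, ty, tz, wx, wy, wz
```

```bash
cat > shot.py <<'E'
import sys,pickle
from h import *
s=r.sense();im=r.grab_frame("wrist");n=sys.argv[1]
cv2.imwrite(f"pics/{n}.png",im[:,:,::-1]);pickle.dump(cam("wrist",s),open(f"pics/{n}.pkl","wb"))
print(s['time'],s['tool_pos'],s['eef_rot'][:,0],s['dq'].max() if hasattr(s['dq'],'max') else max(s['dq']))
E
python3 shot.py w1
```

```text
0.1 [ 246.  -491.7  247.7] [0.9 0.4 0. ] 0.0022507945971211507
```

View pics/w1.png

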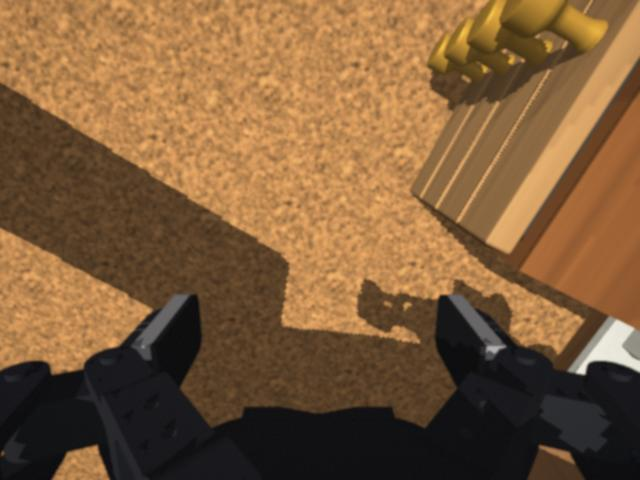

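>>> carry_out --steps '[{"tx": -25, "ty": 180, "tz": 0}, {"tx": -62, "ty": 345, "tz": 0, "wz": 0.25}, {"tx": -62, "ty": 345, "tz": 0, "wz": 0.25}, {"tx": -62, "ty": 345, "tz": 0, "wz": 0.25}, {"tx": -62, "ty": 345, "tz": 0, "wz": 0.25}, {"tx": -62, "ty": 345, "tz": 0, "wz": 0.25}, {"tx": -62, "ty": 345, "tz": 0, "wz": 0.25}, {"tx": -62, "ty": 345, "tz": 0, "wz": 0.25}, {"tx": -62, "ty": 345, "tz": 0, "wz": 0.25}, {"tx": -62, "ty": 345, "tz": 0, "wz": 0.25}]'

```text
invalid input at $.steps[0]: expected keys tx, ty, tz, wx, wy, wz
```

```bash
python3 shot.py w2
```

```text
0.15 [ 246.  -491.7  247.8] [0.9 0.4 0. ] 0.00285683126653666
```

View pics/w2.png

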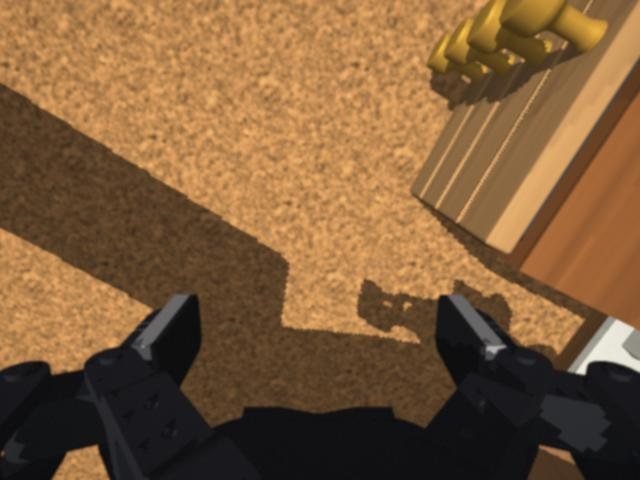

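>>> carry_out --steps '[{"tx": 20, "ty": -90, "tz": 0}, {"tx": 20, "ty": -90, "tz": 0}, {"tx": 20, "ty": -90, "tz": 0}, {"tx": 20, "ty": -90, "tz": 0}]'

```text
invalid input at $.steps[0]: expected keys tx, ty, tz, wx, wy, wz
```

```bash
python3 shot.py w3
```

```text
0.2 [ 246.  -491.8  247.9] [0.9 0.4 0. ] 0.003925122703960381
```

The wrist image shows only the table and the cabinet, because the arm did not move: every row needs all six keys. The gripper covers rows below about 300, so targets should lie ahead, along tool +x.

>>> carry_out --steps '[{"tx": 299, "ty": 270, "tz": 0, "wx": 0, "wy": 0, "wz": 1.066}, {"tx": 299, "ty": 270, "tz": 0, "wx": 0, "wy": 0, "wz": 1.066}, {"tx": 299, "ty": 270, "tz": 0, "wx": 0, "wy": 0, "wz": 1.066}, {"tx": 299, "ty": 270, "tz": 0, "wx": 0, "wy": 0, "wz": 1.066}, {"tx": 299, "ty": 270, "tz": 0, "wx": 0, "wy": 0, "wz": 1.066}, {"tx": 299, "ty": 270, "tz": 0, "wx": 0, "wy": 0, "wz": 1.066}, {"tx": 299, "ty": 270, "tz": 0, "wx": 0, "wy": 0, "wz": 1.066}, {"tx": 299, "ty": 270, "tz": 0, "wx": 0, "wy": 0, "wz": 1.066}, {"tx": 299, "ty": 270, "tz": 0, "wx": 0, "wy": 0, "wz": 1.066}, {"tx": 299, "ty": 270, "tz": 0, "wx": 0, "wy": 0, "wz": 1.066}, {"tx": 299, "ty": 270, "tz": 0, "wx": 0, "wy": 0, "wz": 1.066}, {"tx": 299, "ty": 270, "tz": 0, "wx": 0, "wy": 0, "wz": 1.066}]'

```text
time: 1.75
tool_pos: [544.7, -222.4, 248.4]
eef_rot: [[0.042, 0.999, 0.0], [0.999, -0.042, -0.0], [-0.0, 0.0, -1.0]]
force: [0.9, -0.2, 0.3]
opening: 85.0
gripper_force: 0.0
```

```bash
python3 shot.py w1
```

```text
1.75 [ 544.7 -222.4  248.4] [ 0.  1. -0.] 0.005563136902013201
```

>>> carry_out --steps '[{"tx": -52, "ty": 330, "tz": 0, "wx": 0, "wy": 0, "wz": 0.25}, {"tx": -52, "ty": 330, "tz": 0, "wx": 0, "wy": 0, "wz": 0.25}, {"tx": -52, "ty": 330, "tz": 0, "wx": 0, "wy": 0, "wz": 0.25}, {"tx": -52, "ty": 330, "tz": 0, "wx": 0, "wy": 0, "wz": 0.25}, {"tx": -52, "ty": 330, "tz": 0, "wx": 0, "wy": 0, "wz": 0.25}, {"tx": -52, "ty": 330, "tz": 0, "wx": 0, "wy": 0, "wz": 0.25}, {"tx": -52, "ty": 330, "tz": 0, "wx": 0, "wy": 0, "wz": 0.25}, {"tx": -52, "ty": 330, "tz": 0, "wx": 0, "wy": 0, "wz": 0.25}, {"tx": -52, "ty": 330, "tz": 0, "wx": 0, "wy": 0, "wz": 0.25}]'

```text
time: 2.92
tool_pos: [493.3, 107.0, 248.2]
eef_rot: [[-0.206, 0.979, -0.0], [0.979, 0.206, -0.0], [-0.0, -0.0, -1.0]]
force: [0.7, -1.1, -0.3]
opening: 85.6
gripper_force: 0.0
```

```bash
python3 shot.py w2
```

```text
2.925 [493.3 107.  248.2] [-0.2  1.  -0. ] 0.0029195669704675156
```

>>> carry_out --steps '[{"tx": 50, "ty": 20, "tz": 0, "wx": 0, "wy": 0, "wz": 0}, {"tx": 50, "ty": 20, "tz": 0, "wx": 0, "wy": 0, "wz": 0}, {"tx": 50, "ty": 20, "tz": 0, "wx": 0, "wy": 0, "wz": 0}, {"tx": 50, "ty": 20, "tz": 0, "wx": 0, "wy": 0, "wz": 0}]'

```text
time: 3.48
tool_pos: [542.5, 127.6, 248.5]
eef_rot: [[-0.207, 0.978, -0.0], [0.978, 0.207, -0.0], [-0.0, -0.0, -1.0]]
force: [-0.3, -0.1, -0.2]
opening: 85.5
gripper_force: 0.0
```

```bash
python3 shot.py w3; python3 -c "
import cv2,numpy as np
a=[cv2.resize(cv2.imread(f'pics/w{i}.png'),(400,300)) for i in(1,2,3)]
cv2.imwrite('pics/w123.png',np.vstack([np.hstack(a[:2]),np.hstack([a[2],a[2]*0])]))"
```

```text
3.475 [542.5 127.6 248.5] [-0.2  1.  -0. ] 0.003261703590534285
```

View pics/w123.png

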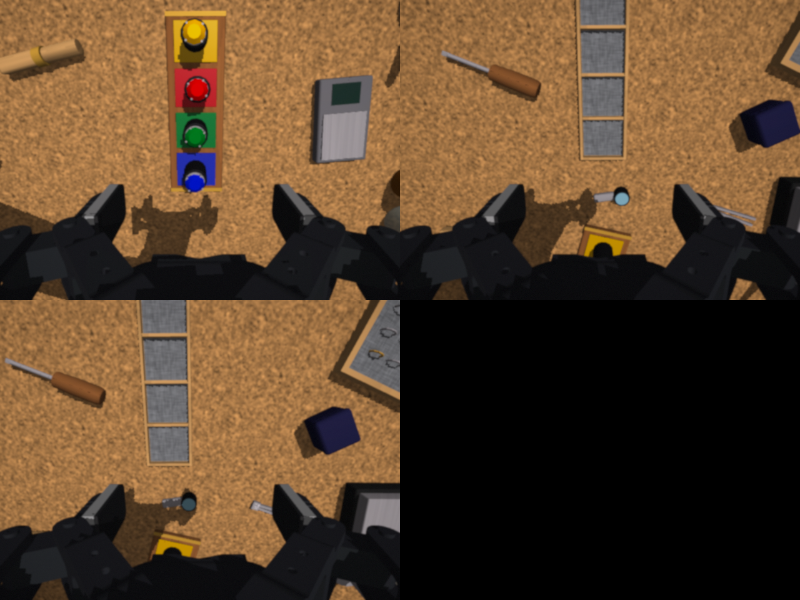

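w1 (top left) shows the board with yellow, red, green and blue running down column ~195 of the reduced view. w2 and w3 show three full tray compartments at column ~603 (w2) and ~165 (w3), with the fourth cut at the top.

```bash
cat > m2.py <<'E'
from h import *
import pickle
L=lambda n:(cv2.imread(f"pics/{n}.png")[:,:,::-1].copy(),pickle.load(open(f"pics/{n}.pkl","rb")))
S,D=cam("scene"),cam("side")
G=dict(yellow=((271.9,210.5),(337.1,270.)),red=((245.5,198.7),(341.3,296.6)),green=((225.2,186.7),(341.9,324.8)),blue=((203.6,175.4),(344.4,360.4)))
im,W=L("w1");hs=cv2.cvtColor(im,cv2.COLOR_RGB2HSV)
for c in COL:
    m=cmask(im,c);m[:,:270]=0;m[:,360:]=0;m[315:]=0
    pts=cv2.findNonZero(m);rect=cv2.minAreaRect(pts)  # pad+gem outline
    x,y,w,h=cv2.boundingRect(pts)
    # gem: Hough circle within the bounding box
    g=cv2.GaussianBlur(im[y-20:y+h+20,x-5:x+w+5].max(2),(3,3),1)
    print(c,"outline",x,y,w,h, "fixed-cams",tri((S,G[c][0]),(D,G[c][1]))[0], "blobs",[(int(a),ce) for a,ce,_ in blobs(m,40)])
T={}
for n in("w2","w3"):
    im,W=L(n);h=cv2.cvtColor(im,cv2.COLOR_RGB2HSV)
    x0,x1=(285,370) if n=="w2" else(215,315)
    m=((h[...,1]<75)).astype(np.uint8)*255;m[:,:x0]=0;m[:,x1:]=0;m[270:]=0
    m=cv2.morphologyEx(m,cv2.MORPH_OPEN,np.ones((5,5)))
    q=[cv2.minAreaRect(c) for c in cv2.findContours(m,0,2)[0] if cv2.contourArea(c)>1000]
    T[n]=(W,sorted([k for k in q],key=lambda k:-k[0][1]))
    for k in T[n][1]:print(n,np.array(k[0]),np.array(k[1]),k[2],plane(W,k[0],4))
for a,b in zip(T["w2"][1],T["w3"][1]):print("tri",tri((T["w2"][0],a[0]),(T["w3"][0],b[0])))
E
python3 m2.py
```

```text
Traceback (most recent call last):
  File "m2.py", line 12, in <module>
    g=cv2.GaussianBlur(im[y-20:y+h+20,x-5:x+w+5].max(2),(3,3),1)
cv2.error: OpenCV(4.12.0) /io/opencv/modules/imgproc/src/smooth.dispatch.cpp:618: error: (-215:Assertion failed) !_src.empty() in function 'GaussianBlur'
```

```bash
python3 -c "
import cv2
cv2.imwrite('pics/c1.png',cv2.resize(cv2.imread('pics/w1.png')[10:315,255:375],None,fx=1.95,fy=1.95,interpolation=2))"
```

```text
(no output)
```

View pics/c1.png

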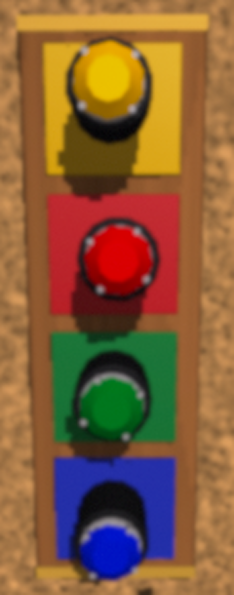

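The crop shows gem centres at w1 pixels of about yellow (311,50), red (315.5,143), green (312.5,217) and blue (312,290).

```bash
python3 - <<'E'
s=open('m2.py').read()
a=s.index("for c in COL");b=s.index("T={}")
s=s[:a]+'''w=dict(yellow=(311,50),red=(315.5,143),green=(312.5,217.5),blue=(312,290.5))
for c in COL:print(c,plane(W,w[c],65),tri((S,G[c][0]),(D,G[c][1]))[0],tri((S,G[c][0]),(D,G[c][1]),(W,w[c])))
'''+s[b:]
open('m2.py','w').write(s)
E
python3 m2.py
```

```text
yellow [ 544.7 -102.3   65. ] [ 544.1 -102.2   64.8] (array([ 544.3, -102.2,   64.8]), np.float64(1.031109213578307))
red [ 545.1 -167.8   65. ] [ 544.8 -167.2   64.5] (array([ 544.9, -167.5,   64.6]), np.float64(1.2740181602212868))
green [ 540.1 -226.    65. ] [ 539.4 -226.7   64.9] (array([ 539.7, -226.3,   64.8]), np.float64(0.9352229624501669))
blue [ 536.7 -289.2   65. ] [ 536.1 -290.8   64.9] (array([ 536.4, -290.2,   64.6]), np.float64(0.9412795294905991))
w2 [324.5 220.5] [55. 63.] 90.0 [503.4  88.3   4. ]
w2 [324. 154.] [62. 66.] 90.0 [489.7 149.8   4. ]
w2 [324.  82.] [68. 70.] 90.0 [476.7 210.7   4. ]
w2 [323.5  19.5] [39. 71.] 90.0 [465.9 259.2   4. ]
w3 [269.5 230. ] [54. 63.] 90.0 [502.3  88.5   4. ]
w3 [267. 165.] [66. 60.] -0.0 [489.1 149.6   4. ]
w3 [264.4  93.9] [67.4 68.3] 88.8982925415039 [476.  210.6   4. ]
w3 [261.  26.] [52. 72.] 90.0 [463.8 263.9   4. ]
tri (array([502.9,  90. ,  10.6]), np.float64(0.29667794577848355))
tri (array([489.6, 150.1,   8.6]), np.float64(0.0214576802210186))
tri (array([476.7, 210.3,   8.5]), np.float64(0.10728111735798791))
tri (array([465.3, 260.8,   7.5]), np.float64(2.4979848428878606))
```

Measurements agree to within 1–2 mm. Yellow goes first, into the compartment at (503, 89.5).

>>> carry_out --steps '[{"tx": 1.3, "ty": -230.3, "tz": -110, "wx": 0, "wy": 0, "wz": -0.25}, {"tx": 1.3, "ty": -230.3, "tz": -110, "wx": 0, "wy": 0, "wz": -0.25}, {"tx": 1.3, "ty": -230.3, "tz": -110, "wx": 0, "wy": 0, "wz": -0.25}, {"tx": 1.3, "ty": -230.3, "tz": -110, "wx": 0, "wy": 0, "wz": -0.25}, {"tx": 1.3, "ty": -230.3, "tz": -110, "wx": 0, "wy": 0, "wz": -0.25}, {"tx": 1.3, "ty": -230.3, "tz": -110, "wx": 0, "wy": 0, "wz": -0.25}, {"tx": 1.3, "ty": -230.3, "tz": -110, "wx": 0, "wy": 0, "wz": -0.25}, {"tx": 1.3, "ty": -230.3, "tz": -110, "wx": 0, "wy": 0, "wz": -0.25}, {"tx": 1.3, "ty": -230.3, "tz": -140, "wx": 0, "wy": 0, "wz": -0.25}, {"tx": 1.3, "ty": -230.3, "tz": -170, "wx": 0, "wy": 0, "wz": -0.25}, {"tx": 1.3, "ty": -230.3, "tz": -190, "wx": 0, "wy": 0, "wz": -0.25}, {"tx": 1.3, "ty": -230.3, "tz": -202, "wx": 0, "wy": 0, "wz": -0.25}, {"tx": 1.3, "ty": -230.3, "tz": -202, "wx": 0, "wy": 0, "wz": -0.25}, {"tx": 1.3, "ty": -230.3, "tz": -202, "wx": 0, "wy": 0, "wz": -0.25}]'

```text
time: 5.28
tool_pos: [544.9, -102.2, 47.1]
eef_rot: [[0.041, 0.999, 0.001], [0.999, -0.041, -0.0], [-0.0, 0.001, -1.0]]
force: [1.0, 0.7, 0.1]
opening: 85.6
gripper_force: 0.0
```

>>> carry_out --steps '[{"tx": 0, "ty": 0, "tz": 0, "wx": 0, "wy": 0, "wz": 0}, {"tx": 0, "ty": 0, "tz": 0, "wx": 0, "wy": 0, "wz": 0}, {"tx": 0, "ty": 0, "tz": 0, "wx": 0, "wy": 0, "wz": 0}, {"tx": 0, "ty": 0, "tz": 0, "wx": 0, "wy": 0, "wz": 0}, {"tx": 0, "ty": 0, "tz": 0, "wx": 0, "wy": 0, "wz": 0}, {"tx": 0, "ty": 0, "tz": 0, "wx": 0, "wy": 0, "wz": 0}, {"tx": 0, "ty": 0, "tz": 0, "wx": 0, "wy": 0, "wz": 0}, {"tx": 0, "ty": 0, "tz": 0, "wx": 0, "wy": 0, "wz": 0}]' --jaw 25 --force 40

```text
time: 6.28
tool_pos: [544.4, -102.3, 46.7]
eef_rot: [[0.041, 0.999, 0.0], [0.999, -0.041, -0.0], [-0.0, 0.0, -1.0]]
force: [-1.2, 0.2, 5.0]
opening: 33.0
gripper_force: 39.5
```

>>> carry_out --steps '[{"tx": 0, "ty": 0, "tz": 20, "wx": 0, "wy": 0, "wz": 0}, {"tx": 0, "ty": 0, "tz": 50, "wx": 0, "wy": 0, "wz": 0}, {"tx": 0, "ty": 0, "tz": 84, "wx": 0, "wy": 0, "wz": 0}, {"tx": -10, "ty": 45, "tz": 84, "wx": 0, "wy": 0, "wz": 0.06}, {"tx": -20, "ty": 95, "tz": 84, "wx": 0, "wy": 0, "wz": 0.12}, {"tx": -31, "ty": 145, "tz": 84, "wx": 0, "wy": 0, "wz": 0.18}, {"tx": -41.3, "ty": 191.7, "tz": 84, "wx": 0, "wy": 0, "wz": 0.25}, {"tx": -41.3, "ty": 191.7, "tz": 84, "wx": 0, "wy": 0, "wz": 0.25}, {"tx": -41.3, "ty": 191.7, "tz": 55, "wx": 0, "wy": 0, "wz": 0.25}, {"tx": -41.3, "ty": 191.7, "tz": 30, "wx": 0, "wy": 0, "wz": 0.25}, {"tx": -41.3, "ty": 191.7, "tz": 10, "wx": 0, "wy": 0, "wz": 0.25}, {"tx": -41.3, "ty": 191.7, "tz": 0, "wx": 0, "wy": 0, "wz": 0.25}, {"tx": -41.3, "ty": 191.7, "tz": -5, "wx": 0, "wy": 0, "wz": 0.25}, {"tx": -41.3, "ty": 191.7, "tz": -8.5, "wx": 0, "wy": 0, "wz": 0.25}, {"tx": -41.3, "ty": 191.7, "tz": -8.5, "wx": 0, "wy": 0, "wz": 0.25}, {"tx": -41.3, "ty": 191.7, "tz": -8.5, "wx": 0, "wy": 0, "wz": 0.25}]'

```text
time: 8.28
tool_pos: [503.3, 89.5, 38.2]
eef_rot: [[-0.207, 0.978, 0.001], [0.978, 0.207, -0.0], [-0.0, 0.001, -1.0]]
force: [-0.2, -0.0, -1.3]
opening: 33.0
gripper_force: 40.0
```

```bash
python3 - <<'E'
from h import *
s=r.sense();print(s['force'],s['opening'],s['gripper_force'])
im=r.grab_frame("side");cv2.imwrite("pics/s1.png",cv2.resize(im[160:300,250:390,::-1],None,fx=4,fy=4))
E
```

```text
[-0.2 -0.  -1.3] 33.0318630377286 39.97648537158966
```

View pics/s1.png

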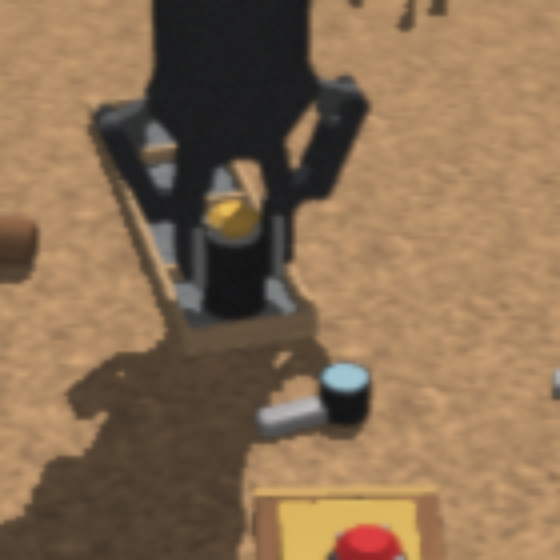

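The yellow stand sits upright inside the nearest compartment, its foot at or just above the floor. I'll lower it 1 mm and release.

>>> carry_out --steps '[{"tx": 0, "ty": 0, "tz": -1, "wx": 0, "wy": 0, "wz": 0}, {"tx": 0, "ty": 0, "tz": -1, "wx": 0, "wy": 0, "wz": 0}]'

```text
time: 8.57
tool_pos: [503.3, 89.6, 37.7]
eef_rot: [[-0.208, 0.978, 0.001], [0.978, 0.208, -0.0], [-0.0, 0.001, -1.0]]
force: [-2.4, -0.4, 8.6]
opening: 32.8
gripper_force: 40.9
```

>>> carry_out --steps '[{"tx": 0, "ty": 0, "tz": -1, "wx": 0, "wy": 0, "wz": 0}, {"tx": 0, "ty": 0, "tz": -1, "wx": 0, "wy": 0, "wz": 0}, {"tx": 0, "ty": 0, "tz": -1, "wx": 0, "wy": 0, "wz": 0}, {"tx": 0, "ty": 0, "tz": -1, "wx": 0, "wy": 0, "wz": 0}, {"tx": 0, "ty": 0, "tz": -1, "wx": 0, "wy": 0, "wz": 0}, {"tx": 0, "ty": 0, "tz": 20, "wx": 0, "wy": 0, "wz": 0}, {"tx": 0, "ty": 0, "tz": 50, "wx": 0, "wy": 0, "wz": 0}, {"tx": 0, "ty": 0, "tz": 92, "wx": 0, "wy": 0, "wz": 0}, {"tx": 0, "ty": 0, "tz": 92, "wx": 0, "wy": 0, "wz": 0}]' --jaw 65

```text
time: 9.7
tool_pos: [504.6, 89.5, 131.6]
eef_rot: [[-0.208, 0.978, 0.005], [0.978, 0.208, 0.0], [-0.001, 0.005, -1.0]]
force: [1.2, 0.1, -0.3]
opening: 65.3
gripper_force: 0.0
```

>>> carry_out --steps '[{"tx": 41.9, "ty": -257, "tz": 0, "wx": 0, "wy": 0, "wz": -0.25}, {"tx": 41.9, "ty": -257, "tz": 0, "wx": 0, "wy": 0, "wz": -0.25}, {"tx": 41.9, "ty": -257, "tz": 0, "wx": 0, "wy": 0, "wz": -0.25}, {"tx": 41.9, "ty": -257, "tz": 0, "wx": 0, "wy": 0, "wz": -0.25}, {"tx": 41.9, "ty": -257, "tz": 0, "wx": 0, "wy": 0, "wz": -0.25}, {"tx": 41.9, "ty": -257, "tz": 0, "wx": 0, "wy": 0, "wz": -0.25}, {"tx": 41.9, "ty": -257, "tz": 0, "wx": 0, "wy": 0, "wz": -0.25}, {"tx": 41.9, "ty": -257, "tz": -30, "wx": 0, "wy": 0, "wz": -0.25}, {"tx": 41.9, "ty": -257, "tz": -60, "wx": 0, "wy": 0, "wz": -0.25}, {"tx": 41.9, "ty": -257, "tz": -76, "wx": 0, "wy": 0, "wz": -0.25}, {"tx": 41.9, "ty": -257, "tz": -82.5, "wx": 0, "wy": 0, "wz": -0.25}, {"tx": 41.9, "ty": -257, "tz": -82.5, "wx": 0, "wy": 0, "wz": -0.25}, {"tx": 41.9, "ty": -257, "tz": -82.5, "wx": 0, "wy": 0, "wz": -0.25}]'

```text
time: 11.32
tool_pos: [545.5, -167.6, 47.2]
eef_rot: [[0.041, 0.999, 0.001], [0.999, -0.041, -0.001], [-0.001, 0.001, -1.0]]
force: [-0.7, 0.3, 0.9]
opening: 64.8
gripper_force: 0.0
```

>>> carry_out --steps '[{"tx": 0, "ty": 0, "tz": 0, "wx": 0, "wy": 0, "wz": 0}, {"tx": 0, "ty": 0, "tz": 0, "wx": 0, "wy": 0, "wz": 0}, {"tx": 0, "ty": 0, "tz": 0, "wx": 0, "wy": 0, "wz": 0}, {"tx": 0, "ty": 0, "tz": 0, "wx": 0, "wy": 0, "wz": 0}, {"tx": 0, "ty": 0, "tz": 0, "wx": 0, "wy": 0, "wz": 0}, {"tx": 0, "ty": 0, "tz": 0, "wx": 0, "wy": 0, "wz": 0}]' --jaw 25 --force 40

```text
time: 12.08
tool_pos: [545.1, -167.7, 46.9]
eef_rot: [[0.041, 0.999, 0.001], [0.999, -0.041, -0.0], [-0.0, 0.001, -1.0]]
force: [-1.8, 0.2, 6.4]
opening: 32.8
gripper_force: 39.5
```

```bash
python3 - <<'E'
from h import *
C=[]
for n in("scene","side"):
    im=r.grab_frame(n);m=cmask(im,"yellow")
    x0,y0,x1,y1=(350,200,500,280) if n=="scene" else (280,195,330,240)
    b=blobs(m[y0:y1,x0:x1],25);b=[(int(a),c+[x0,y0]) for a,c,_ in b];print(n,b)
    C.append((cam(n),min(b,key=lambda q:q[1][1])[1]))
    if n=="side":cv2.imwrite("pics/s2.png",cv2.resize(im[160:400,240:400,::-1],None,fx=2.5,fy=2.5))
X,e=tri(*C);print(X,e)
E
```

```text
scene [(118, array([372.1, 242.8]))]
side [(68, array([308.1, 214.2]))]
[503.2  89.7  55.6] 0.5089447993861345
```

View pics/s2.png

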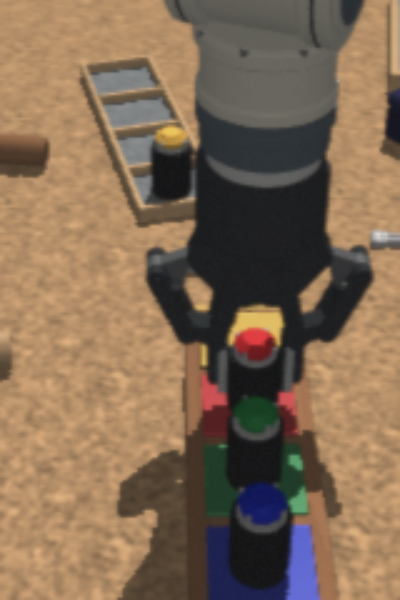

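Yellow stands upright at (503.2, 89.7), as intended, and red is gripped. Red goes to (489.8, 150.2).

>>> carry_out --steps '[{"tx": 0, "ty": 0, "tz": 20, "wx": 0, "wy": 0, "wz": 0}, {"tx": 0, "ty": 0, "tz": 50, "wx": 0, "wy": 0, "wz": 0}, {"tx": 0, "ty": 0, "tz": 84, "wx": 0, "wy": 0, "wz": 0}, {"tx": -9, "ty": 50, "tz": 84, "wx": 0, "wy": 0, "wz": 0.04}, {"tx": -18, "ty": 105, "tz": 84, "wx": 0, "wy": 0, "wz": 0.08}, {"tx": -28, "ty": 160, "tz": 84, "wx": 0, "wy": 0, "wz": 0.13}, {"tx": -37, "ty": 215, "tz": 84, "wx": 0, "wy": 0, "wz": 0.17}, {"tx": -47, "ty": 270, "tz": 84, "wx": 0, "wy": 0, "wz": 0.21}, {"tx": -55.1, "ty": 317.7, "tz": 84, "wx": 0, "wy": 0, "wz": 0.25}, {"tx": -55.1, "ty": 317.7, "tz": 84, "wx": 0, "wy": 0, "wz": 0.25}, {"tx": -55.1, "ty": 317.7, "tz": 55, "wx": 0, "wy": 0, "wz": 0.25}, {"tx": -55.1, "ty": 317.7, "tz": 30, "wx": 0, "wy": 0, "wz": 0.25}, {"tx": -55.1, "ty": 317.7, "tz": 10, "wx": 0, "wy": 0, "wz": 0.25}, {"tx": -55.1, "ty": 317.7, "tz": 0, "wx": 0, "wy": 0, "wz": 0.25}, {"tx": -55.1, "ty": 317.7, "tz": -5, "wx": 0, "wy": 0, "wz": 0.25}, {"tx": -55.1, "ty": 317.7, "tz": -8.5, "wx": 0, "wy": 0, "wz": 0.25}, {"tx": -55.1, "ty": 317.7, "tz": -9.5, "wx": 0, "wy": 0, "wz": 0.25}, {"tx": -55.1, "ty": 317.7, "tz": -9.5, "wx": 0, "wy": 0, "wz": 0.25}]'

```text
time: 14.42
tool_pos: [490.2, 150.1, 37.9]
eef_rot: [[-0.207, 0.978, 0.002], [0.978, 0.207, -0.0], [-0.001, 0.001, -1.0]]
force: [-1.9, -1.3, 7.0]
opening: 32.5
gripper_force: 40.8
```

>>> carry_out --steps '[{"tx": 0, "ty": 0, "tz": 0, "wx": 0, "wy": 0, "wz": 0}, {"tx": 0, "ty": 0, "tz": 0, "wx": 0, "wy": 0, "wz": 0}, {"tx": 0, "ty": 0, "tz": 0, "wx": 0, "wy": 0, "wz": 0}, {"tx": 0, "ty": 0, "tz": 0, "wx": 0, "wy": 0, "wz": 0}, {"tx": 0, "ty": 0, "tz": 0, "wx": 0, "wy": 0, "wz": 0}, {"tx": 0, "ty": 0, "tz": 20, "wx": 0, "wy": 0, "wz": 0}, {"tx": 0, "ty": 0, "tz": 50, "wx": 0, "wy": 0, "wz": 0}, {"tx": 0, "ty": 0, "tz": 92, "wx": 0, "wy": 0, "wz": 0}, {"tx": 0, "ty": 0, "tz": 92, "wx": 0, "wy": 0, "wz": 0}]' --jaw 65

```text
time: 15.55
tool_pos: [491.4, 150.4, 131.6]
eef_rot: [[-0.208, 0.978, 0.005], [0.978, 0.208, 0.001], [-0.0, 0.005, -1.0]]
force: [0.4, 0.8, -0.8]
opening: 64.8
gripper_force: 0.0
```

>>> carry_out --steps '[{"tx": 49.9, "ty": -376.5, "tz": 0, "wx": 0, "wy": 0, "wz": -0.25}, {"tx": 49.9, "ty": -376.5, "tz": 0, "wx": 0, "wy": 0, "wz": -0.25}, {"tx": 49.9, "ty": -376.5, "tz": 0, "wx": 0, "wy": 0, "wz": -0.25}, {"tx": 49.9, "ty": -376.5, "tz": 0, "wx": 0, "wy": 0, "wz": -0.25}, {"tx": 49.9, "ty": -376.5, "tz": 0, "wx": 0, "wy": 0, "wz": -0.25}, {"tx": 49.9, "ty": -376.5, "tz": 0, "wx": 0, "wy": 0, "wz": -0.25}, {"tx": 49.9, "ty": -376.5, "tz": 0, "wx": 0, "wy": 0, "wz": -0.25}, {"tx": 49.9, "ty": -376.5, "tz": 0, "wx": 0, "wy": 0, "wz": -0.25}, {"tx": 49.9, "ty": -376.5, "tz": 0, "wx": 0, "wy": 0, "wz": -0.25}, {"tx": 49.9, "ty": -376.5, "tz": 0, "wx": 0, "wy": 0, "wz": -0.25}, {"tx": 49.9, "ty": -376.5, "tz": -30, "wx": 0, "wy": 0, "wz": -0.25}, {"tx": 49.9, "ty": -376.5, "tz": -60, "wx": 0, "wy": 0, "wz": -0.25}, {"tx": 49.9, "ty": -376.5, "tz": -76, "wx": 0, "wy": 0, "wz": -0.25}, {"tx": 49.9, "ty": -376.5, "tz": -82.5, "wx": 0, "wy": 0, "wz": -0.25}, {"tx": 49.9, "ty": -376.5, "tz": -82.5, "wx": 0, "wy": 0, "wz": -0.25}, {"tx": 49.9, "ty": -376.5, "tz": -82.5, "wx": 0, "wy": 0, "wz": -0.25}]'

```text
time: 17.55
tool_pos: [540.2, -226.5, 47.2]
eef_rot: [[0.041, 0.999, 0.001], [0.999, -0.041, -0.001], [-0.001, 0.001, -1.0]]
force: [-0.2, -0.4, 0.4]
opening: 65.0
gripper_force: 0.0
```

>>> carry_out --steps '[{"tx": 0, "ty": 0, "tz": 0, "wx": 0, "wy": 0, "wz": 0}, {"tx": 0, "ty": 0, "tz": 0, "wx": 0, "wy": 0, "wz": 0}, {"tx": 0, "ty": 0, "tz": 0, "wx": 0, "wy": 0, "wz": 0}, {"tx": 0, "ty": 0, "tz": 0, "wx": 0, "wy": 0, "wz": 0}, {"tx": 0, "ty": 0, "tz": 0, "wx": 0, "wy": 0, "wz": 0}, {"tx": 0, "ty": 0, "tz": 0, "wx": 0, "wy": 0, "wz": 0}]' --jaw 25 --force 40

```text
time: 18.3
tool_pos: [539.9, -226.5, 47.0]
eef_rot: [[0.041, 0.999, 0.001], [0.999, -0.041, -0.001], [-0.001, 0.001, -1.0]]
force: [-0.2, 0.7, 5.1]
opening: 32.5
gripper_force: 39.5
```

Green goes to (476.5, 210.6).

>>> carry_out --steps '[{"tx": 0, "ty": 0, "tz": 20, "wx": 0, "wy": 0, "wz": 0}, {"tx": 0, "ty": 0, "tz": 50, "wx": 0, "wy": 0, "wz": 0}, {"tx": 0, "ty": 0, "tz": 84, "wx": 0, "wy": 0, "wz": 0}, {"tx": -8, "ty": 55, "tz": 84, "wx": 0, "wy": 0, "wz": 0.03}, {"tx": -16, "ty": 110, "tz": 84, "wx": 0, "wy": 0, "wz": 0.06}, {"tx": -24, "ty": 165, "tz": 84, "wx": 0, "wy": 0, "wz": 0.09}, {"tx": -32, "ty": 220, "tz": 84, "wx": 0, "wy": 0, "wz": 0.12}, {"tx": -40, "ty": 275, "tz": 84, "wx": 0, "wy": 0, "wz": 0.15}, {"tx": -48, "ty": 330, "tz": 84, "wx": 0, "wy": 0, "wz": 0.18}, {"tx": -56, "ty": 385, "tz": 84, "wx": 0, "wy": 0, "wz": 0.22}, {"tx": -63.2, "ty": 436.9, "tz": 84, "wx": 0, "wy": 0, "wz": 0.25}, {"tx": -63.2, "ty": 436.9, "tz": 84, "wx": 0, "wy": 0, "wz": 0.25}, {"tx": -63.2, "ty": 436.9, "tz": 55, "wx": 0, "wy": 0, "wz": 0.25}, {"tx": -63.2, "ty": 436.9, "tz": 30, "wx": 0, "wy": 0, "wz": 0.25}, {"tx": -63.2, "ty": 436.9, "tz": 10, "wx": 0, "wy": 0, "wz": 0.25}, {"tx": -63.2, "ty": 436.9, "tz": 0, "wx": 0, "wy": 0, "wz": 0.25}, {"tx": -63.2, "ty": 436.9, "tz": -5, "wx": 0, "wy": 0, "wz": 0.25}, {"tx": -63.2, "ty": 436.9, "tz": -8.5, "wx": 0, "wy": 0, "wz": 0.25}, {"tx": -63.2, "ty": 436.9, "tz": -9.5, "wx": 0, "wy": 0, "wz": 0.25}, {"tx": -63.2, "ty": 436.9, "tz": -9.5, "wx": 0, "wy": 0, "wz": 0.25}]'

```text
time: 20.8
tool_pos: [476.9, 210.5, 37.9]
eef_rot: [[-0.207, 0.978, 0.002], [0.978, 0.207, -0.0], [-0.0, 0.002, -1.0]]
force: [-1.1, -1.5, 6.8]
opening: 32.6
gripper_force: 40.8
```

>>> carry_out --steps '[{"tx": 0, "ty": 0, "tz": 0, "wx": 0, "wy": 0, "wz": 0}, {"tx": 0, "ty": 0, "tz": 0, "wx": 0, "wy": 0, "wz": 0}, {"tx": 0, "ty": 0, "tz": 0, "wx": 0, "wy": 0, "wz": 0}, {"tx": 0, "ty": 0, "tz": 0, "wx": 0, "wy": 0, "wz": 0}, {"tx": 0, "ty": 0, "tz": 0, "wx": 0, "wy": 0, "wz": 0}, {"tx": 0, "ty": 0, "tz": 20, "wx": 0, "wy": 0, "wz": 0}, {"tx": 0, "ty": 0, "tz": 50, "wx": 0, "wy": 0, "wz": 0}, {"tx": 0, "ty": 0, "tz": 92, "wx": 0, "wy": 0, "wz": 0}, {"tx": 0, "ty": 0, "tz": 92, "wx": 0, "wy": 0, "wz": 0}]' --jaw 65

```text
time: 21.92
tool_pos: [478.1, 211.0, 131.6]
eef_rot: [[-0.208, 0.978, 0.005], [0.978, 0.208, 0.001], [0.0, 0.005, -1.0]]
force: [0.7, 0.1, -1.0]
opening: 65.0
gripper_force: 0.0
```

>>> carry_out --steps '[{"tx": 59.9, "ty": -500.7, "tz": 0, "wx": 0, "wy": 0, "wz": -0.25}, {"tx": 59.9, "ty": -500.7, "tz": 0, "wx": 0, "wy": 0, "wz": -0.25}, {"tx": 59.9, "ty": -500.7, "tz": 0, "wx": 0, "wy": 0, "wz": -0.25}, {"tx": 59.9, "ty": -500.7, "tz": 0, "wx": 0, "wy": 0, "wz": -0.25}, {"tx": 59.9, "ty": -500.7, "tz": 0, "wx": 0, "wy": 0, "wz": -0.25}, {"tx": 59.9, "ty": -500.7, "tz": 0, "wx": 0, "wy": 0, "wz": -0.25}, {"tx": 59.9, "ty": -500.7, "tz": 0, "wx": 0, "wy": 0, "wz": -0.25}, {"tx": 59.9, "ty": -500.7, "tz": 0, "wx": 0, "wy": 0, "wz": -0.25}, {"tx": 59.9, "ty": -500.7, "tz": 0, "wx": 0, "wy": 0, "wz": -0.25}, {"tx": 59.9, "ty": -500.7, "tz": 0, "wx": 0, "wy": 0, "wz": -0.25}, {"tx": 59.9, "ty": -500.7, "tz": 0, "wx": 0, "wy": 0, "wz": -0.25}, {"tx": 59.9, "ty": -500.7, "tz": 0, "wx": 0, "wy": 0, "wz": -0.25}, {"tx": 59.9, "ty": -500.7, "tz": -30, "wx": 0, "wy": 0, "wz": -0.25}, {"tx": 59.9, "ty": -500.7, "tz": -60, "wx": 0, "wy": 0, "wz": -0.25}, {"tx": 59.9, "ty": -500.7, "tz": -76, "wx": 0, "wy": 0, "wz": -0.25}, {"tx": 59.9, "ty": -500.7, "tz": -82.5, "wx": 0, "wy": 0, "wz": -0.25}, {"tx": 59.9, "ty": -500.7, "tz": -82.5, "wx": 0, "wy": 0, "wz": -0.25}, {"tx": 59.9, "ty": -500.7, "tz": -82.5, "wx": 0, "wy": 0, "wz": -0.25}]'

```text
time: 24.18
tool_pos: [536.9, -290.4, 47.2]
eef_rot: [[0.041, 0.999, 0.001], [0.999, -0.041, -0.001], [-0.001, 0.001, -1.0]]
force: [0.1, 0.1, -0.4]
opening: 65.0
gripper_force: 0.0
```

>>> carry_out --steps '[{"tx": 0, "ty": 0, "tz": 0, "wx": 0, "wy": 0, "wz": 0}, {"tx": 0, "ty": 0, "tz": 0, "wx": 0, "wy": 0, "wz": 0}, {"tx": 0, "ty": 0, "tz": 0, "wx": 0, "wy": 0, "wz": 0}, {"tx": 0, "ty": 0, "tz": 0, "wx": 0, "wy": 0, "wz": 0}, {"tx": 0, "ty": 0, "tz": 0, "wx": 0, "wy": 0, "wz": 0}, {"tx": 0, "ty": 0, "tz": 0, "wx": 0, "wy": 0, "wz": 0}]' --jaw 25 --force 40

```text
time: 24.92
tool_pos: [536.6, -290.3, 46.9]
eef_rot: [[0.041, 0.999, 0.001], [0.999, -0.041, -0.001], [-0.001, 0.001, -1.0]]
force: [-2.3, 0.6, 5.5]
opening: 32.8
gripper_force: 39.6
```

Blue goes to (463.3, 271.1), in two calls.

>>> carry_out --steps '[{"tx": 0, "ty": 0, "tz": 20, "wx": 0, "wy": 0, "wz": 0}, {"tx": 0, "ty": 0, "tz": 50, "wx": 0, "wy": 0, "wz": 0}, {"tx": 0, "ty": 0, "tz": 84, "wx": 0, "wy": 0, "wz": 0}, {"tx": -7, "ty": 55, "tz": 84, "wx": 0, "wy": 0, "wz": 0.02}, {"tx": -14, "ty": 110, "tz": 84, "wx": 0, "wy": 0, "wz": 0.05}, {"tx": -21, "ty": 165, "tz": 84, "wx": 0, "wy": 0, "wz": 0.07}, {"tx": -28, "ty": 220, "tz": 84, "wx": 0, "wy": 0, "wz": 0.1}, {"tx": -35, "ty": 275, "tz": 84, "wx": 0, "wy": 0, "wz": 0.12}, {"tx": -43, "ty": 330, "tz": 84, "wx": 0, "wy": 0, "wz": 0.15}, {"tx": -50, "ty": 385, "tz": 84, "wx": 0, "wy": 0, "wz": 0.17}, {"tx": -57, "ty": 440, "tz": 84, "wx": 0, "wy": 0, "wz": 0.2}, {"tx": -65, "ty": 500, "tz": 84, "wx": 0, "wy": 0, "wz": 0.22}, {"tx": -73.1, "ty": 561.2, "tz": 84, "wx": 0, "wy": 0, "wz": 0.25}, {"tx": -73.1, "ty": 561.2, "tz": 84, "wx": 0, "wy": 0, "wz": 0.25}, {"tx": -73.1, "ty": 561.2, "tz": 84, "wx": 0, "wy": 0, "wz": 0.25}]'

```text
time: 26.8
tool_pos: [463.0, 271.1, 130.0]
eef_rot: [[-0.208, 0.978, -0.001], [0.978, 0.208, -0.001], [-0.0, -0.001, -1.0]]
force: [0.4, 1.3, -1.0]
opening: 32.8
gripper_force: 40.0
```

>>> carry_out --steps '[{"tx": 0, "ty": 0, "tz": -30, "wx": 0, "wy": 0, "wz": 0}, {"tx": 0, "ty": 0, "tz": -55, "wx": 0, "wy": 0, "wz": 0}, {"tx": 0, "ty": 0, "tz": -75, "wx": 0, "wy": 0, "wz": 0}, {"tx": 0, "ty": 0, "tz": -85, "wx": 0, "wy": 0, "wz": 0}, {"tx": 0, "ty": 0, "tz": -90, "wx": 0, "wy": 0, "wz": 0}, {"tx": 0, "ty": 0, "tz": -92.5, "wx": 0, "wy": 0, "wz": 0}, {"tx": 0, "ty": 0, "tz": -93.5, "wx": 0, "wy": 0, "wz": 0}, {"tx": 0, "ty": 0, "tz": -93.5, "wx": 0, "wy": 0, "wz": 0}]'

```text
time: 27.8
tool_pos: [463.7, 270.9, 38.0]
eef_rot: [[-0.207, 0.978, 0.002], [0.978, 0.207, -0.0], [-0.001, 0.002, -1.0]]
force: [-2.0, -4.2, 5.4]
opening: 32.9
gripper_force: 40.7
```

>>> carry_out --steps '[{"tx": 0, "ty": 0, "tz": 0, "wx": 0, "wy": 0, "wz": 0}, {"tx": 0, "ty": 0, "tz": 0, "wx": 0, "wy": 0, "wz": 0}, {"tx": 0, "ty": 0, "tz": 0, "wx": 0, "wy": 0, "wz": 0}, {"tx": 0, "ty": 0, "tz": 0, "wx": 0, "wy": 0, "wz": 0}, {"tx": 0, "ty": 0, "tz": 0, "wx": 0, "wy": 0, "wz": 0}, {"tx": 0, "ty": 0, "tz": 20, "wx": 0, "wy": 0, "wz": 0}, {"tx": 0, "ty": 0, "tz": 50, "wx": 0, "wy": 0, "wz": 0}, {"tx": 0, "ty": 0, "tz": 92, "wx": 0, "wy": 0, "wz": 0}, {"tx": 20, "ty": -140, "tz": 212, "wx": 0, "wy": 0, "wz": 0}, {"tx": 20, "ty": -140, "tz": 212, "wx": 0, "wy": 0, "wz": 0}, {"tx": 20, "ty": -140, "tz": 212, "wx": 0, "wy": 0, "wz": 0}, {"tx": 20, "ty": -140, "tz": 212, "wx": 0, "wy": 0, "wz": 0}, {"tx": 20, "ty": -140, "tz": 212, "wx": 0, "wy": 0, "wz": 0}, {"tx": 20, "ty": -140, "tz": 212, "wx": 0, "wy": 0, "wz": 0}]' --jaw 65

```text
time: 29.55
tool_pos: [482.7, 131.9, 247.7]
eef_rot: [[-0.209, 0.978, -0.002], [0.978, 0.209, -0.0], [0.0, -0.002, -1.0]]
force: [0.1, -0.6, -0.4]
opening: 65.3
gripper_force: 0.0
```

```bash
python3 shot.py w9; python3 - <<'E'
import cv2,numpy as np
from workcell import r
a=cv2.resize(r.grab_frame("side")[150:270,250:350,::-1],(400,480))
b=cv2.resize(cv2.imread('pics/w9.png')[:360,200:500],(400,480))
cv2.imwrite('pics/f.png',np.hstack([a,b]))
E
```

```text
29.55 [482.7 131.9 247.7] [-0.2  1.   0. ] 0.004438650551632378
```

View pics/f.png

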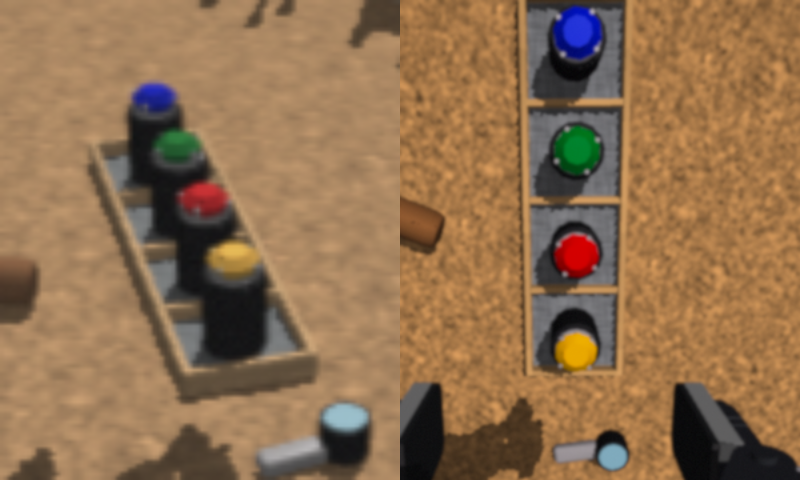

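All four stands are upright and centred, one per compartment; left to right they read blue, green, red, yellow, the reverse of the board. The gripper is clear, so I'm handing in.

```bash
python3 -c "
from workcell import r
print(r.close_job())"
```

```text
the job is handed in; nothing more can be done
None
```

I moved all four stones to the tray in reverse order (left to right: blue, green, red, yellow), each upright and centred in its own compartment in the last camera check, and handed the job in at about 30 s; no verdict came back.

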